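# Deburr the cut edge of a stove plate

## Robot

A 6-joint arm with a two-finger parallel gripper is mounted at the origin on the work surface. World frame = base frame: x ahead of the robot, y to its left, z up, the work surface at z = 0. Lengths are in m, angles in rad, forces in N, time in s.
With the tool pointing down it reaches from about 0.35 to 0.975 m from the base axis. Payload 4.9 kg.
Tool frame: the origin (TCP) lies at the very end of the fingers, on their centre line; the grasp point (between the pads) lies 19 mm behind it; z points along the fingers, y is the direction in which the jaws open and shut (so a half turn about z gives the same grasp; the last joint's range is limited). The gripper opens to 85 mm and grips with 20 to 120 N. Pads are 22 mm wide; open, the fingers measure 114 mm over their backs; the gripper's body (76 mm by 85 mm) begins 54 mm behind the grasp point. The pads swing forward as they close: fully open they stand 13 mm farther back than shut.
Start: joints at [1.136, 0.053, 1.613, -0, 1.476, -0.119], TCP at [0.194, 0.594, 0.231] pointing down, gripper open.
Joint ranges: [-3.01, 3.01], [-1.01, 2.22], [0.06, 2.58], [-1.02, 4.17], [0.09, 2.62], [-3.14, 3.14]. Speed limits (rad/s): [2.57, 2.57, 3.14, 3.14, 3.14, 3.14].

## Interface

Orientations are given as a unit quaternion [w, x, y, z].
In Python, from plant import monitor, eyes, manip gives the robot as it stands.
- The arm moves only by the tool step_arm, never from a script. Its argument "motion" is a list of rows, each a list of 7 numbers: the shift along the world's x, y, z scaled (see below), then the turn, a rotation vector about the world's x, y, z scaled (see below), then the closure in counts, from 0 (fully open) to 255 (shut). In form: [[x, y, z, ax, ay, az, grip], ...]. A call has 1 to 10 rows; each row is the pose to reach, as a shift and turn from the pose commanded when the call began; what a row does not reach only later rows make up. The controller multiplies each number of a shift by 0.5 m and each number of a turn by 1.5 rad. A row lasts 1/10 s, in which the tool goes at most 50 mm and 8.59 degrees, less where a joint would pass 70% of its speed; a pose out of reach is approached as far as the arm can. A call with a number of a shift or a turn outside -1 to 1 is refused whole. A call with a gripper value outside its range is refused whole. The fingers move at their own pace and stop on an object; the grip force is fixed at half the most. Time passes only in rows, so rows that repeat a pose let the fingers close. It gives the time, the measured TCP pose, the force and the opening at its end, in the units of the state.
- monitor.state(): the state, without advancing time (a new reading comes with each control period).
- eyes.grab_frame(name): name is "scene" or "top"; returns a dict with "pixels" (420x560x3 uint8, red, green, blue), "mtx" (3x3 intrinsics, pixels), "dist" ([k1, k2, p1, p2, k3] as OpenCV has them; the pictures are not rectified), "rvec" (rotation vector, rad) and "tvec" (3), from world to camera coordinates, as OpenCV has them. Camera axes: x right, y down, z forward; pixel columns grow to the right and rows downward; lengths in m; the calibration is good to about 2 mm. A picture is of the moment at which its call begins. There is no depth.
- manip.job_done(): hands the job in, once; it reports no verdict.
Trained networks look in the newest picture that a camera, given by its name, has taken for a name from the list of things; names that differ only in an ending like _2 or _b are one class to them, and where a whole thing is asked for, a point or a joint stands for the part that bears it (a point fixed in the world has none). Each returns a list of dicts, best first, with "p" (0 to 1); they miss things now and then, are a little off and sometimes report something else, mostly with a low value. They report only what shows in the picture. A call takes as long as a camera call. They do not tell look-alikes from the thing itself.
- eyes.look_for(name, camera): "box" ([centre column, centre row, width, height] in pixels, round what is visible of it).
- eyes.pinpoint(name, camera): "uv" ([column, row] in pixels: a listed point, or the origin of a listed thing).
The state is a dict: "time": time; "joint_pos": joint angles; "joint_vel": joint speeds; "joint_efforts": joint torques, N m; "tool_pos": TCP position; "tool_rot": TCP orientation; "contact_force": force on the tool from outside, world axes, zero at the start; "ft_torque": the same for the moment, N m; "gripper_width": opening from 0.0 (shut) to 1.0 (fully open).
Only numpy, scipy, OpenCV 4.12 (cv2) and the standard library are available. Lean on these libraries where they do the work, as an engineer would, in place of code of your own. Each camera call takes 0.05 s, during which the arm holds its last target.

## Task

Take the flat file by its wooden grip from the tool board and file the upper edge of the clamped steel plate with two full forward strokes, away from you and square across the edge: set the front third of the blade on the edge, push until the rear third has reached it, then lift the file well clear before you bring it back, never dragging it backwards over the edge. Then lay the file flat in its old place on the board and let go, leaving the brush and the scraper undisturbed.

Things in the scene. Friction and masses are not known exactly. Their poses are not given: they have to be found in the camera images.
- file_grip (a point): Centre of the flat file's upright wooden grip, 36 mm above the blade's underside; axes as file. The grip is a block on the middle of the blade, 74 mm long, 22 mm wide (y: grasp across these faces from above), its top 54 mm above the underside.
- file: Flat file: dark steel blade 200 mm long (x, 100 mm either way from the grip, narrower nose at +x), 30 mm wide, 6 mm thick; the underside is the working face. Origin: centre of the underside, z up. About 0.35 kg, balanced at the grip. Starts flat on the board along it, nose away from the robot, in any of three places.
- edge (a point): Middle of the steel plate's upper edge, unloaded (fixed: does not follow the plate's give). The plate is 6 mm thick, the edge 80 mm long along y; +x is the forward stroke direction, square across the edge, away from the robot. The plate stands 25 mm above the grey clamp bars (100 mm in y, 51 mm in x).
- holder: Holding fixture with clamp and plate: dark wooden block 130 x 110 x 28 mm fixed to the table; origin: centre of its underside, axes as the edge, which is 85 mm above it. The clamp sits on a rubber cushion: pressed from above it yields from about 3 N, then 1 mm per N, at most 10 mm. A file pressed 4 to 6 mm below the unloaded edge bears well.
- clamp (a joint): Give of clamp and plate along the stroke, in m: 0 at rest, + forward, up to 6 mm either way, sprung at 1 N per mm. A forward stroke drags it to +, a file dragged backwards to -.
- brush: Bystander: scrubbing brush 170 x 48 mm, 40 mm high, wooden back and straw bristles, no upright grip; lies on the board, places about 110 mm apart. Origin: centre of its underside, x along it.
- scraper: Bystander: scraper 190 mm long, wooden handle 24 mm wide and 22 mm high, steel blade 60 mm wide; lies on the board. Origin: under its middle, x along it towards the blade.
- board: Wooden tool board 300 (x) x 360 (y) x 20 mm, fixed on the table; origin: centre of its underside. The three tools lie on it along x. It is on one side of the robot, the holder on the other.
Things that resemble listed ones, but are neither listed nor needed, are in the scene too. There is more than one size of the holder; the job needs the larger.

How it is judged:
By the outcome, as a careful person would: the job done as asked, in the order asked, and still so for the second after the job is handed in, with the robot touching nothing.
It also fails if it takes over 58 s, if anything falls off the work surface, if the arm or the gripper's body presses on something with over 40 N, if the wrist force passes 120 N, or if a joint passes its speed limit or range.

## Working session

There is one attempt and no reset: what is moved stays moved. The work goes in short steps, Python scripts to look and compute and a tool call to move; the robot and the scene stay as the last step left them, time stands still between calls to the robot, and variables do not carry over. Pictures are saved under pics/ and viewed, and the job is handed in when it is done.

Besides the shell and the picture viewer there is one more tool, called after ">>>" by a JSON object that holds its "fn" and its "kwargs". step_arm: Moves the arm, as the interface text tells. Its arguments: {"type":"object","properties":{"motion":{"type":"array","items":{"type":"array","items":{"type":"number"}}}},"required":["motion"]}

```bash
mkdir -p pics; cat > h.py <<'E'
import numpy as np, cv2
from plant import monitor, eyes, manip
def grab(c,fn=None):
    f=eyes.grab_frame(c)
    if fn: cv2.imwrite(fn,cv2.cvtColor(f["pixels"],cv2.COLOR_RGB2BGR))
    return f
def ray(f,uv):
    K=np.array(f["mtx"],float);d=np.array(f["dist"],float)
    n=cv2.undistortPoints(np.array([[uv]],float),K,d)[0,0]
    R=cv2.Rodrigues(np.array(f["rvec"],float))[0];t=np.array(f["tvec"],float).ravel()
    return -R.T@t, R.T@np.array([n[0],n[1],1.0])
def at_z(f,uv,z):
    o,d=ray(f,uv);return o+d*(z-o[2])/d[2]
def proj(f,p):
    return cv2.projectPoints(np.array(p,float).reshape(-1,3),np.array(f["rvec"],float),np.array(f["tvec"],float),np.array(f["mtx"],float),np.array(f["dist"],float))[0].reshape(-1,2)
def tri(f1,u1,f2,u2):
    o1,d1=ray(f1,u1);o2,d2=ray(f2,u2)
    A=np.stack([d1,-d2],1);s=np.linalg.lstsq(A,o2-o1,rcond=None)[0]
    a=o1+d1*s[0];b=o2+d2*s[1];return (a+b)/2,np.linalg.norm(a-b)
E
python3 - <<'E'
from h import *
F={}
for c in("scene","top"):
    f=F[c]=grab(c,f"pics/{c}0.png")
    print(c,ray(f,[280,210]))
    for n in("file","holder","brush","scraper","board","clamp"):
        print(n,[(np.round(d["box"]).tolist(),round(d["p"],2)) for d in eyes.look_for(n,c)])
    for n in("file_grip","edge","file","holder","brush","scraper","board"):
        print(n,[(np.round(d["uv"],1).tolist(),round(d["p"],2)) for d in eyes.pinpoint(n,c)])
print(monitor.state())
E
```

```text
scene (array([1.01984002, 0.42599174, 0.75673902]), array([-0.55035963, -0.4226349 , -0.72027639]))
file [([179.0, 171.0, 55.0, 44.0], 0.95)]
holder [([395.0, 317.0, 61.0, 50.0], 0.85), ([340.0, 269.0, 74.0, 67.0], 0.78)]
brush [([240.0, 198.0, 66.0, 53.0], 0.8)]
scraper [([199.0, 191.0, 65.0, 48.0], 0.63)]
board [([206.0, 201.0, 176.0, 125.0], 0.93)]
clamp [([397.0, 310.0, 40.0, 34.0], 0.94), ([341.0, 256.0, 46.0, 41.0], 0.87)]
file_grip [([180.6, 161.6], 0.75), ([199.9, 194.7], 0.56)]
edge [([396.6, 303.4], 0.83), ([341.2, 243.2], 0.7), ([178.9, 174.7], 0.31)]
file [([182.9, 170.9], 0.88)]
holder [([395.8, 320.3], 0.6), ([339.2, 267.9], 0.57)]
brush [([240.3, 201.3], 0.85)]
scraper [([201.4, 194.8], 0.8), ([205.1, 197.9], 0.23)]
board [([206.4, 196.5], 0.56)]
top (array([0.47803177, 0.03335185, 0.97600451]), array([ 0.05444625, -0.02898744, -0.99810946]))
file [([410.0, 213.0, 18.0, 84.0], 0.85)]
holder [([204.0, 224.0, 56.0, 61.0], 0.75), ([136.0, 212.0, 37.0, 42.0], 0.56)]
brush [([326.0, 218.0, 24.0, 68.0], 0.86)]
scraper [([364.0, 204.0, 25.0, 76.0], 0.83)]
board [([367.0, 212.
[... 451 characters left out ...]
16)]
{'time': 1.4, 'joint_pos': array([ 1.13598672e+00,  5.27070445e-02,  1.61285808e+00, -1.56351981e-05,
        1.47603698e+00, -1.18980949e-01]), 'joint_vel': array([ 0.00028648, -0.00128567, -0.00026927,  0.0006021 , -0.00049162,
        0.00032568]), 'joint_efforts': array([-3.79221433e-06, -3.93641245e+01, -3.70455623e+01, -1.35383370e-04,
        2.10828371e-04,  1.76196056e-05]), 'tool_pos': array([0.19411518, 0.59407894, 0.23132428]), 'tool_rot': array([ 6.19422211e-06,  1.57258099e-01,  9.87557538e-01, -6.67316515e-06]), 'contact_force': array([-0.07646489, -0.86157796, -0.37097121]), 'ft_torque': array([ 0.03868858, -0.02551428,  0.01641823]), 'gripper_width': 0.9997484171056333}
```

```bash
python3 - <<'E'
import cv2
a=cv2.imread('pics/top0.png');cv2.imwrite('pics/top0_z.png',cv2.resize(a[130:300,90:470],None,fx=2.1,fy=2.1,interpolation=cv2.INTER_CUBIC))
a=cv2.imread('pics/scene0.png');cv2.imwrite('pics/scene0_z.png',cv2.resize(a[120:360,110:450],None,fx=2.3,fy=2.3,interpolation=cv2.INTER_CUBIC))
E
```

```text
(no output)
```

View pics/top0_z.png

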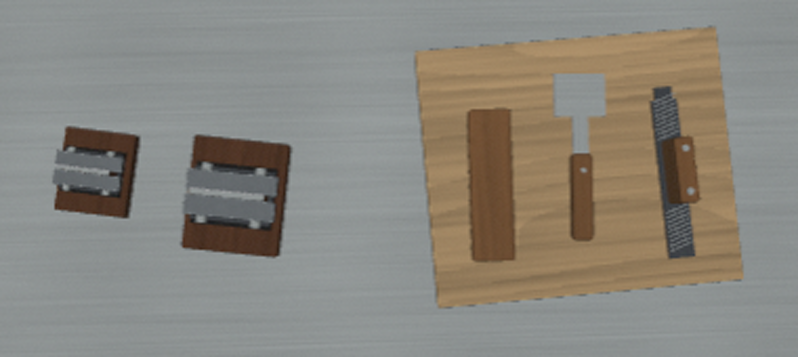

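View pics/scene0_z.png

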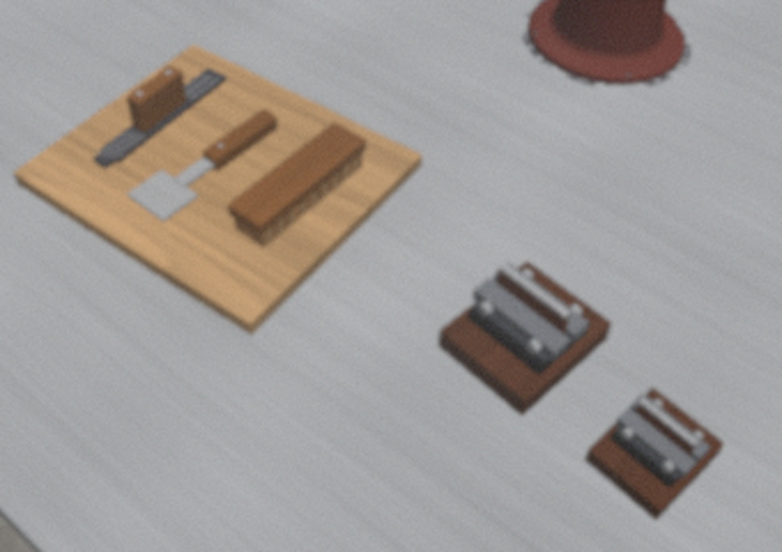

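Top view: the candidates for holder are at (204,224) and (136,212) px. The first is larger (56x61 against 37x42 px), so it is the one meant. The file, with its upright grip, is at (410,213). Brush is at (326,218) and scraper at (364,205).

```bash
cat > m.py <<'E'
from h import *
E
python3 - <<'E'
from h import *
f=grab("top");g=grab("scene")
import pickle;pickle.dump((f,g),open('fg.pkl','wb'))
for n,u,v in [("grip",(414.8,211.5),(180.6,161.6)),("edgeL",(198.7,224.3),(341.2,243.2)),("edgeS",(126.5,211.7),(396.6,303.4)),("file",(409.1,212.8),(182.9,170.9)),("board",(366.2,210.7),(206.4,196.5)),("holder",(200.7,224.4),(339.2,267.9)),("brush",(323.8,216.3),(240.3,201.3)),("scr",(363.8,205.9),(201.4,194.8))]:
    print(n,*[np.round(x,4) for x in tri(f,u,g,v)])
for n,im,s,(x0,y0,x1,y1) in [("hold",f,10,(165,185,240,260)),("file",f,8,(385,160,435,260)),("holds",g,8,(295,225,385,305)),("files",g,8,(140,140,215,205))]:
    a=cv2.cvtColor(im["pixels"],cv2.COLOR_RGB2BGR)[y0:y1,x0:x1]
    a=cv2.resize(a,None,fx=s,fy=s,interpolation=cv2.INTER_CUBIC)
    if a.shape[0]>600:a=a  
    for k in range(0,x1-x0,10):cv2.putText(a,str(x0+k),(k*s,10),0,.35,(0,0,255),1);cv2.line(a,(k*s+s//2,12),(k*s+s//2,18),(0,0,255),1)
    for k in range(0,y1-y0,10):cv2.putText(a,str(y0+k),(0,k*s+8),0,.35,(0,0,255),1)
    if a.shape[0]>600:a=cv2.resize(a,None,fx=600/a.shape[0],fy=600/a.shape[0],interpolation=cv2.INTER_AREA)
    cv2.imwrite(f"pics/z_{n}.png",a)
E
```

```text
grip [ 0.5143 -0.3111  0.0521] 0.0095
edgeL [0.4986 0.1918 0.084 ] 0.0003
edgeS [0.5349 0.3568 0.06  ] 0.0104
file [ 0.5131 -0.3096  0.0189] 0.0086
board [ 0.5225 -0.2108 -0.0112] 0.0079
holder [0.5003 0.2006 0.0048] 0.0007
brush [ 0.5094 -0.0962  0.0337] 0.0076
scr [ 0.5369 -0.2044  0.0086] 0.0024
```

View pics/z_hold.png

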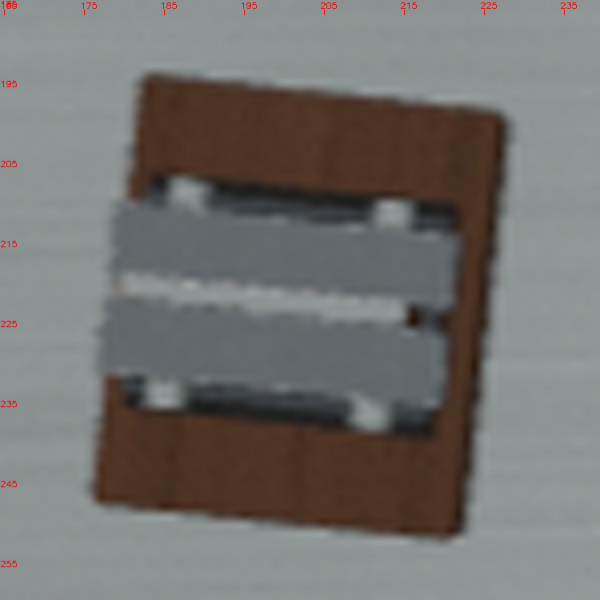

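View pics/z_file.png

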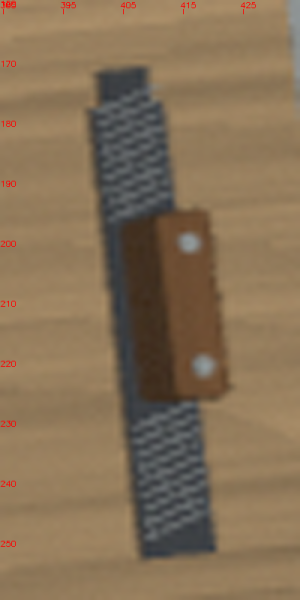

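View pics/z_holds.png

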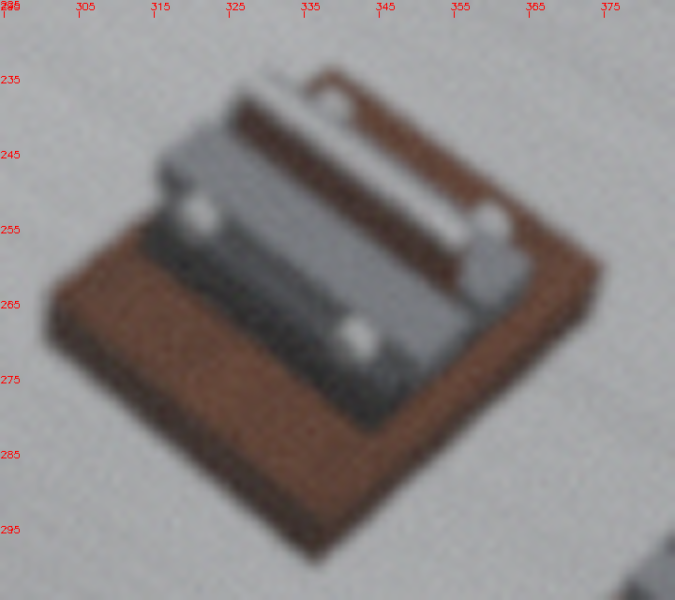

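View pics/z_files.png

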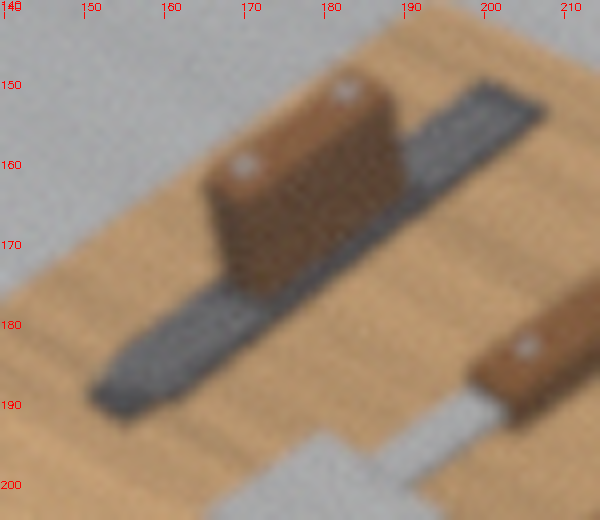

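```bash
cat > fit.py <<'E'
from h import *
import pickle
from scipy.optimize import least_squares
f,g=pickle.load(open('fg.pkl','rb'))
def px(X,Y,x0,y0,s): return np.array([x0+(X+.5)/s-.5,y0+(Y+.5)/s-.5])
def T(p,q):
    x,y,th=p[:3];c,s=np.cos(th),np.sin(th);q=np.array(q)
    z=p[3] if len(p)>3 else 0
    return np.stack([x+c*q[:,0]-s*q[:,1],y+s*q[:,0]+c*q[:,1],q[:,2]+z],1)
def fit(obs,p0,label):
    def r(p):
        out=[]
        for cam,q,uv in obs: out.append((proj(cam,T(p,[q]))[0]-uv))
        return np.concatenate(out)
    s=least_squares(r,p0,loss='soft_l1')
    print(label,np.round(s.x,4),'yaw deg',np.degrees(s.x[2]).round(2));print(np.round(r(s.x).reshape(-1,2),1).tolist());return s.x
H=lambda X,Y:px(X,Y,165,185,8); HS=lambda X,Y:px(X,Y,295,225,7.5)
F_=lambda X,Y:px(X,Y,385,160,6); FS=lambda X,Y:px(X,Y,140,140,8)
ht=[(f,(.065,.055,.028),H(143,75)),(f,(.065,-.055,.028),H(507,113)),(f,(-.065,-.055,.028),H(462,538)),(f,(-.065,.055,.028),H(95,502)),
 (f,(0,.04,.085),H(120,284)),(f,(0,-.04,.085),H(406,314))]
hs=[(g,(.065,.055,.028),HS(316,540)),(g,(.065,-.055,.028),HS(50,298)),(g,(-.065,-.055,.028),HS(332,68)),(g,(-.065,.055,.028),HS(602,268)),
 (g,(.003,-.04,.085),HS(240,93)),(g,(.003,.04,.085),HS(450,244))]
ft=[(f,(.1,0,.006),F_(121,69)),(f,(-.1,.015,.006),F_(141,557)),(f,(-.1,-.015,.006),F_(216,550)),
(f,(.037,.011,.054),F_(157,217)),(f,(.037,-.011,.054),F_(208,210)),(f,(-.037,-.011,.054),F_(229,387)),(f,(-.037,.011,.054),F_(180,400))]
fs=[(g,(-.1,.015,.006),FS(546,108)),(g,(-.1,-.015,.006),FS(487,78)),(g,(.037,.011,.054),FS(240,200)),(g,(.037,-.011,.054),FS(207,180)),
(g,(-.037,.011,.054),FS(392,100)),(g,(-.037,-.011,.054),FS(350,70)),(g,(-.037,.011,.006),FS(405,188))]
if __name__=='__main__':
    for n,a,b,p in(("holder",ht,hs,[.5,.19,-.1,0]),("file",ft,fs,[.51,-.31,.1,.02])):
        fit(a,p[:3]if n=="holder" else p,n+" top");fit(b,p,n+" scene");fit(a+b,p,n+" both")
E
sed -i 's/"file top"/"x"/' fit.py; python3 fit.py
```

```text
holder top [ 0.5036  0.1934 -0.1241] yaw deg -7.11
[[-0.2, -0.4], [-0.0, -0.5], [-0.2, 0.2], [-0.3, 0.2], [0.5, 0.3], [0.2, 0.1]]
holder scene [ 0.4961  0.1927 -0.1299 -0.0139] yaw deg -7.44
[[0.8, -1.9], [-0.9, -0.4], [-0.5, 0.2], [0.2, 0.6], [-0.0, -0.2], [0.3, 1.1]]
holder both [ 0.5033  0.1949 -0.1266 -0.0051] yaw deg -7.25
[[-0.2, -0.1], [-0.4, -0.2], [-0.6, 0.3], [-0.5, 0.2], [0.4, 0.5], [-0.1, 0.3], [0.4, -1.3], [-1.8, -0.1], [-1.0, 0.0], [0.1, 0.6], [-0.7, -0.3], [0.1, 1.1]]
file top [ 0.5196 -0.3157  0.0771  0.0096] yaw deg 4.42
[[0.0, 0.4], [0.3, -0.2], [-0.3, -0.3], [-0.4, -0.6], [0.2, -0.3], [0.5, 1.3], [-0.5, 0.1]]
file scene [ 0.4956 -0.343   0.0542 -0.012 ] yaw deg 3.1
[[-0.7, 0.6], [-0.6, 0.6], [0.4, -0.1], [-1.0, -0.6], [0.5, -1.2], [0.3, -0.3], [1.1, 1.0]]
file both [ 0.5188 -0.3121  0.0753  0.018 ] yaw deg 4.31
[[-0.2, 0.2], [0.0, 0.4], [-0.5, 0.3], [-0.6, -0.6], [0.1, -0.3], [0.4, 1.7], [-0.7, 0.4], [-0.6, 0.2], [-0.9, 0.2], [-0.4, 0.4], [-2.1, -0.2], [0.2, -1.5], [-0.4, -0.6], [0.9, 1.2]]
```

>>> {"fn": "step_arm", "kwargs": {"motion": [[0.06,-0.08,0.01,0,0,0.07,0],[0.12,-0.16,0.02,0,0,0.14,0],[0.18,-0.24,0.03,0,0,0.2,0],[0.24,-0.32,0.04,0,0,0.263,0],[0.3,-0.4,0.04,0,0,0.263,0],[0.36,-0.48,0.04,0,0,0.263,0],[0.42,-0.56,0.04,0,0,0.263,0],[0.48,-0.64,0.04,0,0,0.263,0],[0.54,-0.72,0.04,0,0,0.263,0],[0.6,-0.8,0.04,0,0,0.263,0]]}}

```text
time: 2.5
tool_pos: [0.4945, 0.193, 0.2517]
tool_rot: [0.0, -0.039, 0.999, 0.0]
contact_force: [0.8, 0.3, -0.3]
gripper_width: 0.998
```

>>> {"fn": "step_arm", "kwargs": {"motion": [[0.0,-0.1,0,0,0,0,0],[0.01,-0.2,0,0,0,0,0],[0.02,-0.3,0,0,0,0,0],[0.02,-0.4,-0.02,0,0,0,0],[0.03,-0.5,-0.04,0,0,0,0],[0.03,-0.6,-0.06,0,0,0,0],[0.04,-0.7,-0.08,0,0,0,0],[0.05,-0.8,-0.1,0,0,0,0],[0.05,-0.9,-0.12,0,0,0,0],[0.05,-0.99,-0.14,0,0,0,0]]}}

```text
time: 3.5
tool_pos: [0.5184, -0.2992, 0.1819]
tool_rot: [0.0, -0.039, 0.999, -0.0]
contact_force: [0.2, 0.7, 0.8]
gripper_width: 0.999
```

```bash
python3 - <<'E'
from h import *
f=grab("top","pics/t1.png");g=grab("scene","pics/s1.png");s=monitor.state();print(s["tool_pos"],s["tool_rot"],s["joint_pos"])
a=cv2.imread("pics/t1.png")[140:290,340:480];b=cv2.imread("pics/s1.png")[100:230,120:260]
cv2.imwrite("pics/c1.png",np.hstack([cv2.resize(a,(400,429)),cv2.resize(b,(400,429))]))
E
```

```text
[ 0.51694664 -0.30167957  0.17987246] [-1.36925214e-03 -3.64076345e-02  9.99336077e-01  1.16772567e-04] [-6.51813665e-01  2.86640278e-02  1.72472298e+00 -1.58472913e-03
  1.39046936e+00 -2.29515544e+00]
```

View pics/c1.png

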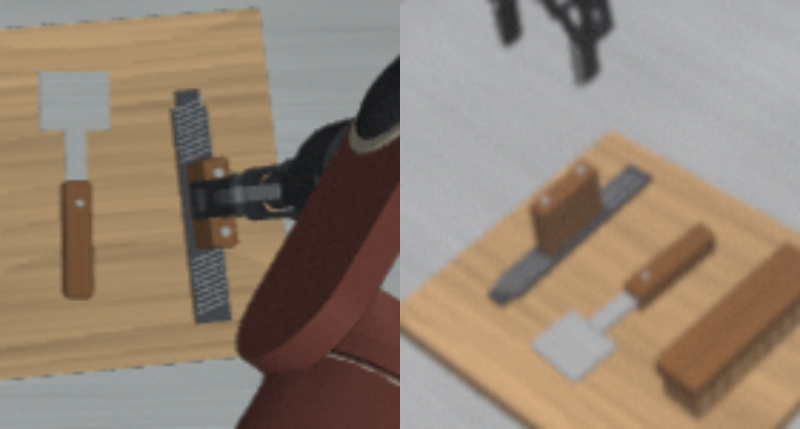

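>>> {"fn": "step_arm", "kwargs": {"motion": [[0,-0.023,-0.04,0,0,0,0],[0,-0.023,-0.1,0,0,0,0],[0,-0.023,-0.16,0,0,0,0],[0,-0.023,-0.21,0,0,0,0],[0,-0.023,-0.25,0,0,0,0],[0,-0.023,-0.275,0,0,0,0],[0,-0.023,-0.288,0,0,0,0],[0,-0.023,-0.288,0,0,0,0],[0,-0.023,-0.288,0,0,0,0]]}}

```text
time: 4.5
tool_pos: [0.5192, -0.3089, 0.0392]
tool_rot: [0.001, -0.039, 0.999, -0.001]
contact_force: [0.7, 0.1, -0.2]
gripper_width: 1.001
```

```bash
python3 - <<'E'
from h import *
g=grab("scene","pics/s2.png");f=grab("top","pics/t2.png");s=monitor.state();print(s["tool_pos"],s["contact_force"],s["gripper_width"])
a=cv2.imread("pics/t2.png")[150:270,360:480];b=cv2.imread("pics/s2.png")[110:230,130:250]
cv2.imwrite("pics/c2.png",np.hstack([cv2.resize(a,(400,400)),cv2.resize(b,(400,400))]))
E
```

```text
[ 0.519403   -0.30912228  0.03950726] [ 0.72097114  0.18486298 -0.42625221] 0.9978165071894566
```

View pics/c2.png

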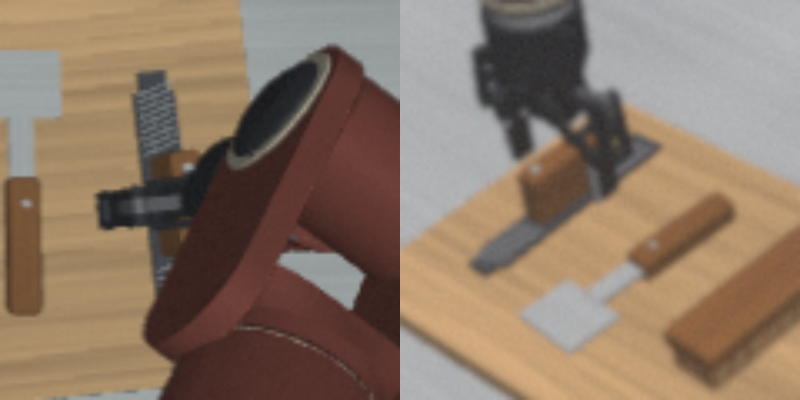

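>>> {"fn": "step_arm", "kwargs": {"motion": [[0,-0.004,-0.002,0,0,0,100],[0,-0.004,-0.002,0,0,0,160],[0,-0.004,-0.002,0,0,0,255],[0,-0.004,-0.002,0,0,0,255],[0,-0.004,-0.002,0,0,0,255],[0,-0.004,-0.002,0,0,0,255],[0,-0.004,-0.002,0,0,0,255],[0,-0.004,-0.002,0,0,0,255]]}}

```text
time: 5.4
tool_pos: [0.5187, -0.3106, 0.0372]
tool_rot: [0.0, -0.039, 0.999, -0.0]
contact_force: [-0.1, 0.4, 1.6]
gripper_width: 0.252
```

```bash
python3 - <<'E'
from h import *
g=grab("scene","pics/s3.png");f=grab("top","pics/t3.png");s=monitor.state();print(s)
a=cv2.imread("pics/t3.png")[150:270,360:480];b=cv2.imread("pics/s3.png")[110:230,130:250]
cv2.imwrite("pics/c3.png",np.hstack([cv2.resize(a,(400,400)),cv2.resize(b,(400,400))]))
E
```

```text
{'time': 5.5, 'joint_pos': array([-6.62703858e-01,  1.98592748e-01,  1.79848530e+00, -4.13600406e-05,
        1.14404973e+00, -2.31212213e+00]), 'joint_vel': array([-4.35024978e-04, -9.85756173e-04, -2.93080299e-04, -1.19428542e-03,
        7.52745503e-05, -2.36543707e-04]), 'joint_efforts': array([ 1.59128280e-01, -3.96526480e+01, -3.09230232e+01,  2.58777622e-02,
        7.19579472e-02, -1.01832842e-02]), 'tool_pos': array([ 0.51864665, -0.3106665 ,  0.03719704]), 'tool_rot': array([ 1.65314809e-04, -3.93093985e-02,  9.99227060e-01, -1.64471009e-04]), 'contact_force': array([ 0.10054768, -0.35551929,  1.89850454]), 'ft_torque': array([-0.0661989 , -0.06548034, -0.00639582]), 'gripper_width': 0.2492919169167255}
```

View pics/c3.png

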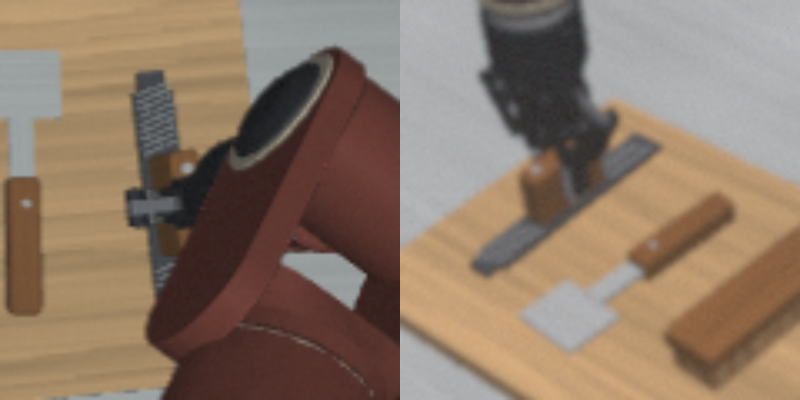

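>>> {"fn": "step_arm", "kwargs": {"motion": [[0,0,0.02,0,0,0,255],[0,0,0.06,0,0,0,255],[0,0,0.11,0,0,0,255],[0,0,0.17,0,0,0,255],[0,0,0.23,0,0,0,255],[0,0,0.28,0,0,0,255],[0,0,0.31,0,0,0,255],[0,0,0.32,0,0,0,255]]}}

```text
time: 6.3
tool_pos: [0.519, -0.3108, 0.1988]
tool_rot: [0.001, -0.039, 0.999, -0.001]
contact_force: [0.1, -0.2, -3.3]
gripper_width: 0.251
```

```bash
python3 - <<'E'
from h import *
g=grab("scene","pics/s4.png");f=grab("top","pics/t4.png");s=monitor.state();print(s["tool_pos"],s["contact_force"],s["ft_torque"],s["gripper_width"])
a=cv2.imread("pics/t4.png")[120:280,340:500];b=cv2.imread("pics/s4.png")[60:220,100:260]
cv2.imwrite("pics/c4.png",np.hstack([cv2.resize(a,(400,400)),cv2.resize(b,(400,400))]))
E
```

```text
[ 0.51836298 -0.31038003  0.19681944] [ 3.21081903e-04 -1.46575721e-01 -2.29089625e+00] [ 0.01329811 -0.03237051  0.01823783] 0.2482301504961432
```

View pics/c4.png

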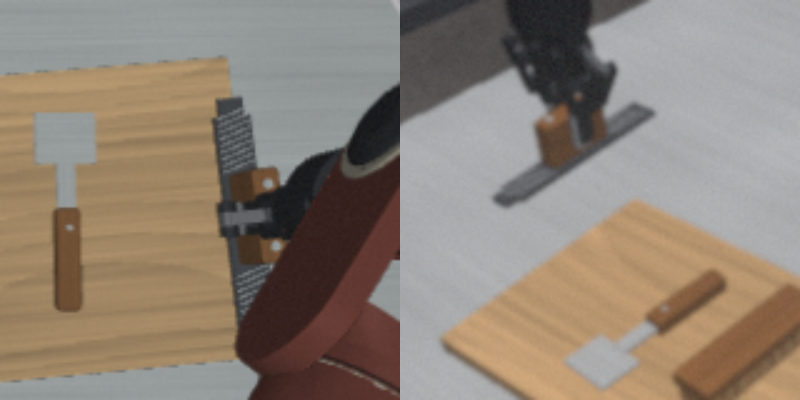

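>>> {"fn": "step_arm", "kwargs": {"motion": [[0,0.05,0,0,0,0,255],[-0.01,0.14,0,0,0,-0.03,255],[-0.02,0.23,0,0,0,-0.06,255],[-0.04,0.32,0,0,0,-0.1,255],[-0.06,0.41,0,0,0,-0.136,255],[-0.08,0.5,0,0,0,-0.136,255],[-0.1,0.59,0,0,0,-0.136,255],[-0.12,0.68,0,0,0,-0.136,255],[-0.14,0.77,0,0,0,-0.136,255],[-0.154,0.86,0,0,0,-0.136,255]]}}

```text
time: 7.4
tool_pos: [0.4395, 0.121, 0.1948]
tool_rot: [-0.002, 0.063, 0.998, -0.0]
contact_force: [1.0, 0.8, -3.5]
gripper_width: 0.25
```

>>> {"fn": "step_arm", "kwargs": {"motion": [[0,0.07,-0.02,0,0,0,255],[0,0.12,-0.06,0,0,0,255],[0,0.15,-0.09,0,0,0,255],[0,0.165,-0.11,0,0,0,255],[0,0.165,-0.12,0,0,0,255],[0,0.165,-0.12,0,0,0,255],[0,0.165,-0.12,0,0,0,255]]}}

```text
time: 8.1
tool_pos: [0.4419, 0.2013, 0.1373]
tool_rot: [0.0, 0.063, 0.998, -0.0]
contact_force: [-0.4, -0.7, -2.8]
gripper_width: 0.25
```

```bash
python3 - <<'E'
from h import *
import pickle
g=grab("scene","pics/s5.png");f=grab("top","pics/t5.png");pickle.dump((f,g),open('fg5.pkl','wb'))
s=monitor.state();print(s["tool_pos"],s["tool_rot"],s["contact_force"],s["ft_torque"],s["gripper_width"])
R=cv2.Rodrigues
q=s["tool_rot"];from scipy.spatial.transform import Rotation as Ro
M=Ro.from_quat([q[1],q[2],q[3],q[0]]).as_matrix();print("jaw",np.degrees(np.arctan2(M[1,1],M[0,1])))
a=cv2.imread("pics/t5.png")[150:310,130:290];b=cv2.imread("pics/s5.png")[180:320,270:410]
cv2.imwrite("pics/c5.png",np.hstack([cv2.resize(a,(400,400)),cv2.resize(b,(400,400))]))
E
```

```text
[0.44227652 0.20144841 0.13797494] [8.34670131e-04 6.32279578e-02 9.97998735e-01 2.30288037e-04] [ 0.78887948  0.79221936 -3.98236815] [-0.02359774  0.01871582 -0.03536064] 0.24490860361885997
jaw 82.74979724264657
```

View pics/c5.png

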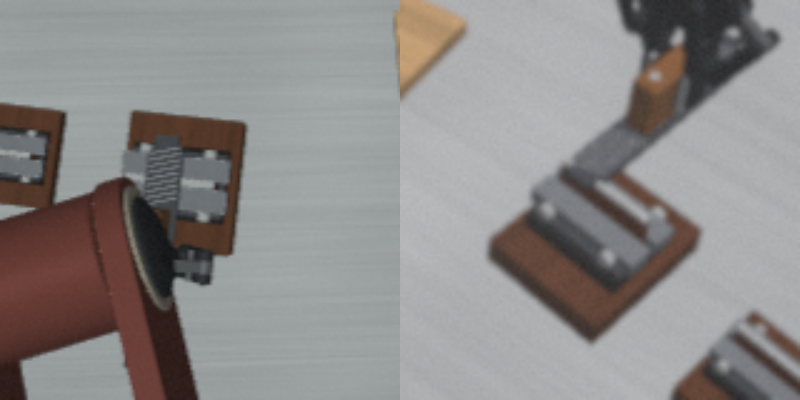

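```bash
python3 - <<'E'
from h import *
import pickle
f,g=pickle.load(open('fg5.pkl','rb'))
th=np.radians(-7.25);d=np.array([np.cos(th),np.sin(th),0]);n=np.array([-d[1],d[0],0])
o=np.array([.4422,.2014,.1378-.0172])
for nm,e in(("nose",o+.1*d+[0,0,.006]),):print(nm,proj(f,e),proj(g,e))
for nm,im,x0,y0,x1,y1,P in(("t",f,170,190,230,250,[(a,b) for a in(.1,) for b in(-.008,.008)]),("s",g,320,210,380,270,[])):
    a=cv2.resize(cv2.cvtColor(im["pixels"],cv2.COLOR_RGB2BGR)[y0:y1,x0:x1],(400,400),interpolation=cv2.INTER_CUBIC);k=400/60
    pts=[o+.1*d+[0,0,.006],o+.04*d+.015*n+[0,0,.006],o+.04*d-.015*n+[0,0,.006],o+.037*d+[0,0,.054]]+[np.array([.5033,.194,.085])+v*n for v in(-.04,0,.04)]
    for i,p in enumerate(pts):
        u=proj(im,p)[0];cv2.circle(a,(int((u[0]-x0+.5)*k),int((u[1]-y0+.5)*k)),4,(0,0,255)if i<4 else(0,255,0),1)
    cv2.imwrite(f"pics/z5{nm}.png",a)
cv2.imwrite("pics/z5.png",np.hstack([cv2.imread("pics/z5t.png"),cv2.imread("pics/z5s.png")]))
E
```

```text
nose [[196.26304565 204.06152657]] [[330.94049271 241.6994786 ]]
```

View pics/z5.png

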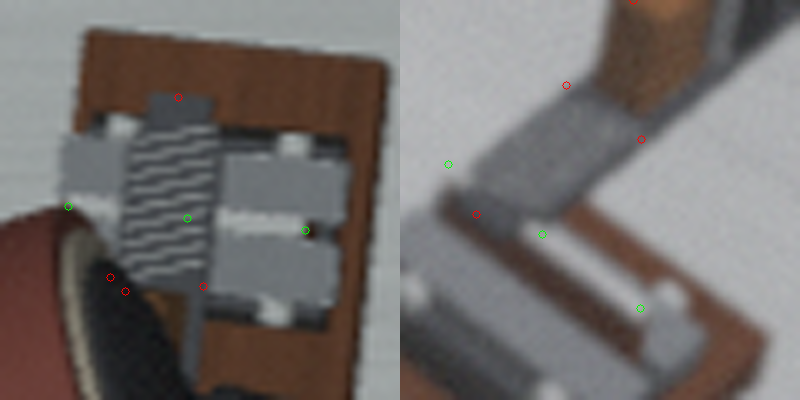

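```bash
python3 - <<'E'
from h import *
import pickle
f,g=pickle.load(open('fg5.pkl','rb'))
a=cv2.cvtColor(f["pixels"],cv2.COLOR_RGB2BGR)[198:240,182:212]
cv2.imwrite("pics/z6.png",cv2.resize(a,None,fx=14,fy=14,interpolation=cv2.INTER_NEAREST))
th=np.radians(-7.25);d=np.array([np.cos(th),np.sin(th),0]);n=np.array([-d[1],d[0],0])
o=np.array([.4422,.2014,.1378-.0112])
for s in(.03,.05,.07,.085):
    for w in (.015,-.015):
        u=proj(f,o+s*d+w*n)[0];print(s,w,u.round(2),((u-[182,198]+.5)*14).round())
E
```

```text
0.03 0.015 [185.56 235.75] [ 57. 536.]
0.03 -0.015 [199.54 237.17] [253. 555.]
0.05 0.015 [186.63 226.46] [ 72. 405.]
0.05 -0.015 [200.59 227.88] [267. 425.]
0.07 0.015 [187.7  217.19] [ 87. 276.]
0.07 -0.015 [201.64 218.62] [282. 296.]
0.085 0.015 [188.5  210.26] [ 98. 179.]
0.085 -0.015 [202.43 211.69] [293. 199.]
```

View pics/z6.png

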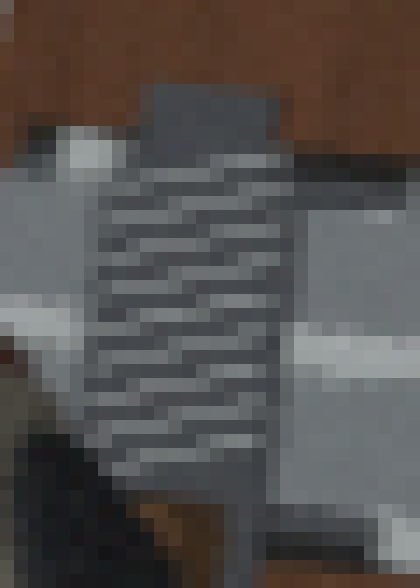

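>>> {"fn": "step_arm", "kwargs": {"motion": [[0,0,-0.02,0,0,0,255],[0,0,-0.045,0,0,0,255],[0,0,-0.06,0,0,0,255],[0,0,-0.066,0,0,0,255],[0,0,-0.07,0,0,0,255],[0,0,-0.074,0,0,0,255],[0,0,-0.076,0,0,0,255],[0,0,-0.076,0,0,0,255]]}}

```text
time: 9.0
tool_pos: [0.4421, 0.202, 0.0998]
tool_rot: [0.001, 0.063, 0.998, 0.0]
contact_force: [-1.5, -2.0, 2.7]
gripper_width: 0.25
```

```bash
python3 - <<'E'
from h import *
s=monitor.state();print(s["time"],s["tool_pos"],s["contact_force"],s["ft_torque"])
E
```

```text
9.0 [0.44208102 0.20204143 0.09979092] [-1.5255815  -2.02073639  2.68778216] [-0.36576332  0.00371157 -0.12168862]
```

>>> {"fn": "step_arm", "kwargs": {"motion": [[0,0,-0.005,0,0,0,255],[0.01,-0.0013,-0.005,0,0,0,255],[0.04,-0.005,-0.005,0,0,0,255],[0.07,-0.009,-0.005,0,0,0,255],[0.1,-0.0125,-0.005,0,0,0,255],[0.13,-0.0165,-0.005,0,0,0,255]]}}

```text
time: 9.6
tool_pos: [0.5071, 0.1943, 0.097]
tool_rot: [-0.001, 0.063, 0.998, 0.001]
contact_force: [-4.3, 0.7, 4.8]
gripper_width: 0.25
```

>>> {"fn": "step_arm", "kwargs": {"motion": [[0.03,-0.004,0,0,0,0,255],[0.06,-0.0075,0,0,0,0,255],[0.09,-0.0115,0,0,0,0,255],[0.11,-0.014,0,0,0,0,255],[0.122,-0.0155,0,0,0,0,255],[0.122,-0.0155,0,0,0,0,255]]}}

```text
time: 10.2
tool_pos: [0.5678, 0.1863, 0.0967]
tool_rot: [-0.001, 0.063, 0.998, 0.001]
contact_force: [-2.1, 0.5, 4.7]
gripper_width: 0.251
```

```bash
python3 - <<'E'
from h import *
g=grab("scene","pics/s7.png");f=grab("top","pics/t7.png")
s=monitor.state();print(s["time"],s["tool_pos"],s["tool_rot"],s["contact_force"],s["ft_torque"],s["gripper_width"])
a=cv2.imread("pics/t7.png")[150:290,140:280];b=cv2.imread("pics/s7.png")[180:320,270:410]
cv2.imwrite("pics/c7.png",np.hstack([cv2.resize(a,(400,400)),cv2.resize(b,(400,400))]))
E
```

```text
10.3 [0.56736602 0.18640454 0.09663427] [-8.74718184e-04  6.26679296e-02  9.98033921e-01  5.07225033e-04] [-2.28947271  0.5762391   5.41879803] [0.13105122 0.97658083 0.02299861] 0.2507542886457868
```

View pics/c7.png

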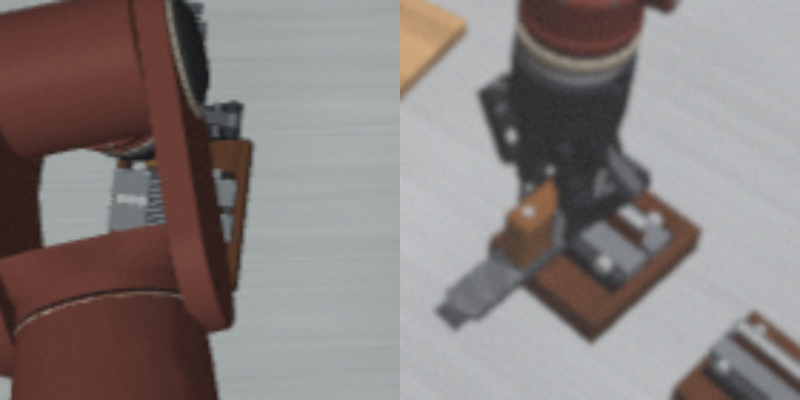

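>>> {"fn": "step_arm", "kwargs": {"motion": [[0.002,0,0.03,0,0,0,255],[0.002,0,0.08,0,0,0,255],[0,0,0.12,0,0,0,255],[-0.03,0.004,0.13,0,0,0,255],[-0.1,0.012,0.13,0,0,0,255],[-0.17,0.021,0.13,0,0,0,255],[-0.23,0.028,0.13,0,0,0,255],[-0.252,0.031,0.12,0,0,0,255],[-0.252,0.031,0.11,0,0,0,255],[-0.252,0.031,0.1,0,0,0,255]]}}

```text
time: 11.3
tool_pos: [0.4422, 0.2015, 0.1462]
tool_rot: [0.001, 0.063, 0.998, 0.0]
contact_force: [1.1, 0.6, -2.8]
gripper_width: 0.246
```

```bash
python3 - <<'E'
from h import *
import pickle
g=grab("scene","pics/s8.png");f=grab("top","pics/t8.png");pickle.dump((f,g),open('fg8.pkl','wb'))
s=monitor.state();print(s["time"],s["tool_pos"],s["tool_rot"],s["contact_force"],s["ft_torque"],s["gripper_width"])
a=cv2.imread("pics/t8.png")[180:250,160:230];b=cv2.imread("pics/s8.png")[180:300,290:410]
cv2.imwrite("pics/c8.png",np.hstack([cv2.resize(a,(400,400)),cv2.resize(b,(400,400))]))
E
```

```text
11.4 [0.4418712  0.2011536  0.14547603] [-6.05323786e-04  6.28816475e-02  9.98020758e-01 -3.14096534e-04] [ 0.21656131  0.27616732 -3.07158763] [0.01578216 0.01125281 0.02730515] 0.251246347279171
```

View pics/c8.png

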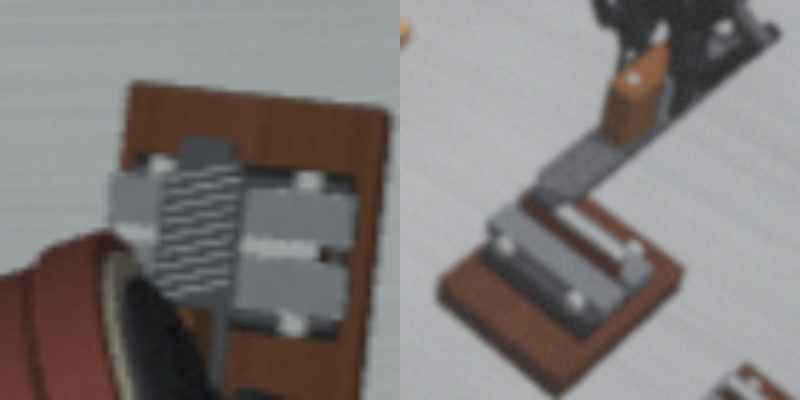

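>>> {"fn": "step_arm", "kwargs": {"motion": [[0,0,-0.03,0,0,0,255],[0,0,-0.065,0,0,0,255],[0,0,-0.083,0,0,0,255],[0,0,-0.091,0,0,0,255],[0,0,-0.096,0,0,0,255],[0,0,-0.1,0,0,0,255],[0,0,-0.1,0,0,0,255]]}}

```text
time: 12.1
tool_pos: [0.4424, 0.2014, 0.0977]
tool_rot: [0.001, 0.063, 0.998, -0.0]
contact_force: [-2.3, -3.5, 4.5]
gripper_width: 0.245
```

>>> {"fn": "step_arm", "kwargs": {"motion": [[0.01,-0.0013,0,0,0,0,255],[0.04,-0.005,0,0,0,0,255],[0.07,-0.009,0,0,0,0,255],[0.1,-0.0125,0,0,0,0,255],[0.13,-0.0165,0,0,0,0,255],[0.16,-0.0203,0,0,0,0,255],[0.19,-0.024,0,0,0,0,255],[0.22,-0.028,0,0,0,0,255],[0.24,-0.0303,0,0,0,0,255],[0.252,-0.0318,0,0,0,0,255]]}}

```text
time: 13.1
tool_pos: [0.5678, 0.186, 0.0968]
tool_rot: [-0.001, 0.063, 0.998, 0.001]
contact_force: [-3.5, 0.7, 5.5]
gripper_width: 0.25
```

>>> {"fn": "step_arm", "kwargs": {"motion": [[0.002,0,0,0,0,0,255],[0.003,0,0,0,0,0,255]]}}

```text
time: 13.3
tool_pos: [0.5685, 0.1859, 0.0965]
tool_rot: [-0.001, 0.063, 0.998, 0.0]
contact_force: [-2.9, 0.1, 5.4]
gripper_width: 0.249
```

```bash
python3 - <<'E'
from h import *
s=monitor.state();print(s["time"],s["tool_pos"],s["contact_force"],s["ft_torque"])
E
```

```text
13.3 [0.56853749 0.18591835 0.09653503] [-2.87998506  0.14266854  5.40191171] [0.04854127 1.19312377 0.02998386]
```

>>> {"fn": "step_arm", "kwargs": {"motion": [[0.002,0,0.03,0,0,0,255],[0.002,0,0.08,0,0,0,255],[0,0,0.14,0,0,0,255],[0,0,0.19,0,0,0,255],[0,0,0.2,0,0,0,255],[0,0,0.2,0,0,0,255]]}}

```text
time: 13.9
tool_pos: [0.5696, 0.1857, 0.1973]
tool_rot: [0.001, 0.063, 0.998, 0.0]
contact_force: [0.2, 0.3, -2.3]
gripper_width: 0.25
```

>>> {"fn": "step_arm", "kwargs": {"motion": [[0,-0.04,0,0,0,0,255],[-0.01,-0.12,0,0,0,0.03,255],[-0.02,-0.21,0,0,0,0.06,255],[-0.04,-0.3,0,0,0,0.1,255],[-0.06,-0.39,0,0,0,0.136,255],[-0.08,-0.48,0,0,0,0.136,255],[-0.09,-0.57,0,0,0,0.136,255],[-0.1,-0.66,0,0,0,0.136,255],[-0.1,-0.75,0,0,0,0.136,255],[-0.1,-0.84,0,0,0,0.136,255]]}}

```text
time: 14.9
tool_pos: [0.5175, -0.2356, 0.1937]
tool_rot: [-0.001, -0.039, 0.999, 0.001]
contact_force: [1.0, 0.8, -2.5]
gripper_width: 0.248
```

>>> {"fn": "step_arm", "kwargs": {"motion": [[0,-0.07,0,0,0,0,255],[0,-0.12,-0.02,0,0,0,255],[0,-0.15,-0.06,0,0,0,255],[0,-0.153,-0.09,0,0,0,255],[0,-0.153,-0.1,0,0,0,255],[0,-0.153,-0.1,0,0,0,255],[0,-0.153,-0.1,0,0,0,255]]}}

```text
time: 15.6
tool_pos: [0.5193, -0.31, 0.1466]
tool_rot: [0.0, -0.04, 0.999, 0.0]
contact_force: [0.8, 0.8, -2.0]
gripper_width: 0.251
```

```bash
python3 - <<'E'
from h import *
g=grab("scene","pics/s9.png");f=grab("top","pics/t9.png")
s=monitor.state();print(s["time"],s["tool_pos"],s["tool_rot"],s["contact_force"],s["ft_torque"],s["gripper_width"])
a=cv2.imread("pics/t9.png")[130:280,340:490];b=cv2.imread("pics/s9.png")[80:230,110:260]
cv2.imwrite("pics/c9.png",np.hstack([cv2.resize(a,(400,400)),cv2.resize(b,(400,400))]))
E
```

```text
15.7 [ 0.51975402 -0.31056921  0.14771681] [ 8.00052257e-04 -3.98720547e-02  9.99204279e-01 -6.22313414e-04] [ 0.00508759  1.08091028 -3.11885283] [-0.01371847  0.04274346 -0.02639567] 0.25086439165513147
```

View pics/c9.png

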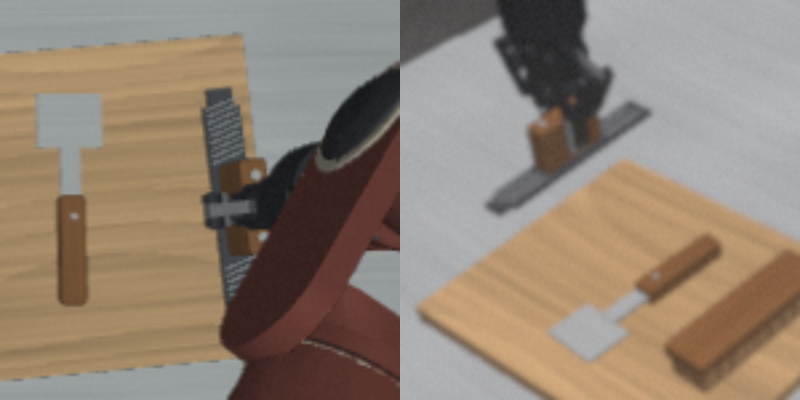

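>>> {"fn": "step_arm", "kwargs": {"motion": [[0,0,-0.03,0,0,0,255],[0,0,-0.08,0,0,0,255],[0,0,-0.13,0,0,0,255],[0,0,-0.17,0,0,0,255],[0,0,-0.195,0,0,0,255],[0,0,-0.208,0,0,0,255],[0,0,-0.213,0,0,0,255],[0,0,-0.216,0,0,0,255],[0,0,-0.217,0,0,0,255]]}}

```text
time: 16.6
tool_pos: [0.5197, -0.3115, 0.0391]
tool_rot: [0.001, -0.039, 0.999, -0.001]
contact_force: [-0.7, 0.7, -3.1]
gripper_width: 0.253
```

```bash
python3 - <<'E'
from h import *
s=monitor.state();print(s["time"],s["tool_pos"],s["contact_force"],s["ft_torque"])
E
```

```text
16.6 [ 0.5196951  -0.31145984  0.03908109] [-0.70582144  0.65562265 -3.10746583] [-0.02714777  0.00829354  0.0287255 ]
```

Not yet resting (the force is still the file's own weight), so I'll lower in small steps.

>>> {"fn": "step_arm", "kwargs": {"motion": [[0,0,-0.001,0,0,0,255],[0,0,-0.002,0,0,0,255],[0,0,-0.003,0,0,0,255],[0,0,-0.003,0,0,0,255]]}}

```text
time: 17.0
tool_pos: [0.5193, -0.3112, 0.0372]
tool_rot: [0.0, -0.039, 0.999, -0.0]
contact_force: [-0.9, 0.1, -0.2]
gripper_width: 0.247
```

>>> {"fn": "step_arm", "kwargs": {"motion": [[0,0,-0.001,0,0,0,255],[0,0,-0.001,0,0,0,255]]}}

```text
time: 17.2
tool_pos: [0.5193, -0.3112, 0.0372]
tool_rot: [0.0, -0.039, 0.999, -0.0]
contact_force: [-2.9, 1.4, 5.7]
gripper_width: 0.25
```

>>> {"fn": "step_arm", "kwargs": {"motion": [[0,0,0.001,0,0,0,255],[0,0,0.001,0,0,0,150],[0,0,0.001,0,0,0,60],[0,0,0.001,0,0,0,0],[0,0,0.001,0,0,0,0],[0,0,0.001,0,0,0,0],[0,0,0.001,0,0,0,0],[0,0,0.001,0,0,0,0]]}}

```text
time: 18.0
tool_pos: [0.519, -0.3109, 0.0365]
tool_rot: [-0.0, -0.039, 0.999, 0.0]
contact_force: [-0.4, 0.3, 0.2]
gripper_width: 0.996
```

>>> {"fn": "step_arm", "kwargs": {"motion": [[0,0,0.02,0,0,0,0],[0,0,0.06,0,0,0,0],[0,0,0.12,0,0,0,0],[0,0,0.2,0,0,0,0],[0,0,0.28,0,0,0,0],[0,0,0.34,0,0,0,0],[-0.08,0.02,0.36,0,0,0,0],[-0.16,0.05,0.36,0,0,0,0],[-0.2,0.14,0.36,0,0,0,0],[-0.2,0.23,0.36,0,0,0,0]]}}

```text
time: 19.0
tool_pos: [0.4171, -0.1955, 0.2172]
tool_rot: [0.0, -0.037, 0.999, -0.0]
contact_force: [0.2, 1.2, 0.4]
gripper_width: 1.0
```

>>> {"fn": "step_arm", "kwargs": {"motion": [[0,0.09,0,0,0,0,0],[0,0.18,0,0,0,0,0],[0,0.27,0,0,0,0,0],[0,0.36,0,0,0,0,0],[0,0.45,0,0,0,0,0],[0,0.54,0,0,0,0,0],[0,0.6,0,0,0,0,0],[0,0.6,0,0,0,0,0]]}}

```text
time: 19.8
tool_pos: [0.4186, 0.1071, 0.2174]
tool_rot: [0.001, -0.042, 0.999, 0.0]
contact_force: [-0.3, -1.0, -0.1]
gripper_width: 1.0
```

```bash
python3 - <<'E'
from h import *
import pickle
f0,g0=pickle.load(open('fg.pkl','rb'))
g=grab("scene","pics/s10.png");f=grab("top","pics/t10.png")
s=monitor.state();print(s["time"],s["tool_pos"],s["contact_force"])
B=lambda x:cv2.cvtColor(x["pixels"],cv2.COLOR_RGB2BGR)[140:280,290:430]
cv2.imwrite("pics/c10.png",np.hstack([cv2.resize(B(f0),(400,400)),cv2.resize(B(f),(400,400))]))
C=lambda x:cv2.cvtColor(x["pixels"],cv2.COLOR_RGB2BGR)[130:270,110:250]
cv2.imwrite("pics/c11.png",np.hstack([cv2.resize(C(g0),(400,400)),cv2.resize(C(g),(400,400))]))
E
```

```text
19.9 [0.41894015 0.10451192 0.21713333] [-0.07727942  0.63227841 -0.15710282]
```

View pics/c10.png

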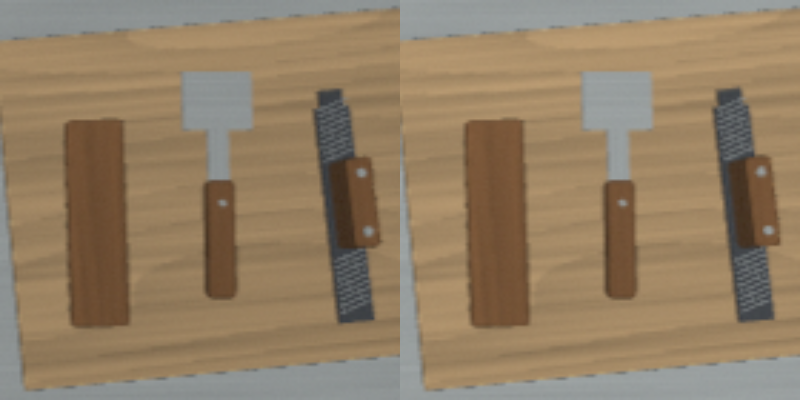

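View pics/c11.png

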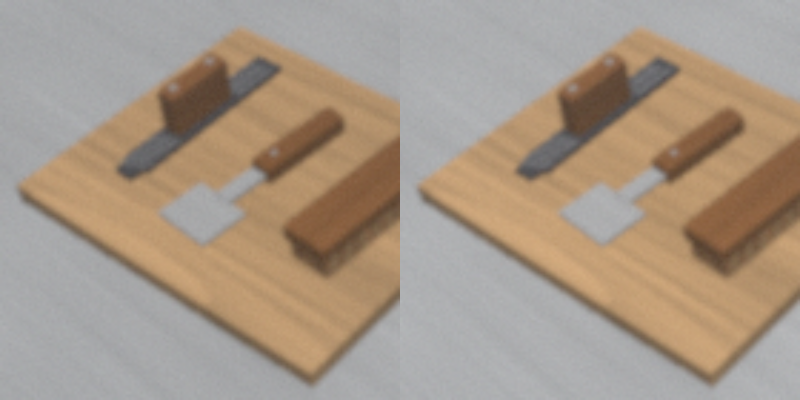

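The before and after pictures match: the file lies flat in its old place, and the brush and scraper haven't moved. The strokes also stayed within their measured limits, so I'm handing in.

```bash
python3 -c "
from h import *
print(manip.job_done())"
```

```text
the job is handed in; nothing more can be done
None
```

The file has made two forward strokes across the larger holder's plate and is back flat in its old place on the board. I handed the job in at about 20 s of the 58 s allowed; no verdict is reported.

- **Strokes:** both ran about 125 mm square across the edge, with the contact going from about 60 mm ahead of the grip to about 60 mm behind it. After the first stroke I lifted the file about 60 mm before bringing it back. After the second I lifted it about 100 mm before carrying it to the board.
- **Pressing depth:** the force was about 8–9 N during the strokes once the file's weight is allowed for. That matches the file bearing roughly 5 mm below the unloaded edge.
- **Last checks:** in both cameras, before and after pictures of the board show the file lying flat where it was, to about a pixel (roughly 2 mm). The brush and scraper have not moved, and the gripper is open and clear of everything.
- **Disagreements:** the scene camera alone put the holder about 7 mm and the file about 25 mm away from the top camera's fits. I used the joint fits of both cameras. With the file held over the edge, the camera view and the arm's own position agreed to about 2 mm.
- **Not measured directly:** I never read the clamp's give along the stroke. The forward drag force of 2–4 N suggests about 2–4 mm.

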